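# Set the covered grater on its catch box and lift off the cover alone

### The arm

A 6-joint arm with a two-finger parallel gripper is mounted at the origin on the work surface. World frame = base frame: x ahead of the robot, y to its left, z up, the work surface at z = 0. Lengths are in m, angles in rad, forces in N, time in s.
With the tool pointing down it reaches from about 0.425 to 0.95 m from the base axis. Payload 3.5 kg.
Tool frame: the origin (TCP) lies midway between the tips of the shut fingers; the grasp point (between the pads) lies 19 mm behind it; z points along the fingers, x is the direction in which the jaws open and shut, and the axes are right-handed (so a half turn about z gives the same grasp; the last joint's range is limited). The gripper opens to 85 mm and grips with 20 to 120 N. Pads are 22 mm wide; open, the fingers measure 114 mm over their backs; the gripper's body (76 mm by 85 mm) begins 54 mm behind the grasp point. The pads swing forward as they close: fully open they stand 13 mm farther back than shut.
Start: joints at [-1.322, 0.286, 1.577, -0, 1.279, -0.15], TCP at [0.262, -0.622, 0.231] pointing down, gripper open.
Joint ranges: [-2.77, 2.77], [-0.9, 2.22], [0.21, 2.48], [-1.53, 4.67], [0.24, 2.81], [-2.84, 2.84]. Speed limits (rad/s): [2.79, 2.79, 3.14, 3.14, 3.14, 3.14].

### API

Orientations are given as a unit quaternion [x, y, z, w].
In Python, from plant import readout, optics, ctrl gives the robot as it stands. The module is installed in compiled form; this text tells all that it offers.
- The arm moves only by the shell command python3 -m crank 'ROWS' [OPENING] [FORCE]. ROWS is text: rows parted by semicolons, each of 6 numbers parted by spaces: the shift along the tool's x, y, z in mm, then the turn, a rotation vector about the tool's x, y, z in rad. In form: dx dy dz ax ay az; .... A call has 1 to 5 rows; each row shifts and turns the commanded pose from where the row before left it, along the tool's axes as they then stand; what a row does not reach is not made up. A row lasts 1/8 s, in which the tool goes at most 62.5 mm and 10.7 degrees, less where a joint would pass 70% of its speed; a pose out of reach is approached as far as the arm can. A call is refused whole if a number of a shift passes 62.5 or a number of a turn 0.188, either way. A call with a gripper value outside its range is refused whole. OPENING is the opening, from -1 (shut) to 1 (fully open), set as the call begins (- or left out, the last holds). The fingers move at their own pace and stop on an object; FORCE is the grip in N (left out, the last holds). Time passes only in rows, so rows that do not move let the fingers close. It gives the time, the measured TCP pose, the force and the opening at its end, in the units of the state.
- readout.get_state(): the state, without advancing time (a new reading comes with each control period).
- optics.read_camera(name): name is "scene" or "top" or "wrist"; returns the picture (420x560x3 uint8, red, green, blue); there is no depth.
- optics.calibration(name): a dict with "mtx" (3x3 intrinsics, pixels), "dist_coeffs" ([k1, k2, p1, p2, k3] as OpenCV has them; the pictures are not rectified), "rvec" (rotation vector, rad) and "tvec" (3), from world to camera coordinates, as OpenCV has them; the wrist camera has in their place "tool_from_camera" (4x4, takes a point from camera to tool coordinates, whose origin is the TCP and whose axes are the tool frame's). Camera axes: x right, y down, z forward; pixel columns grow to the right and rows downward; lengths in m; the calibration is good to about 2 mm. A picture is of the moment at which its call begins: read the wrist's pose just before it. calibration takes no time and is no camera call.
- ctrl.sign_off(): hands the job in, once; it reports no verdict.
Trained networks look in the newest picture that a camera, given by its name, has taken for a name from the list of things; names that differ only in an ending like _2 or _b are one class to them, and where a whole thing is asked for, a point or a joint stands for the part that bears it (a point fixed in the world has none). Each returns a list of dicts, best first, with "p" (0 to 1); they miss things now and then, are a little off and sometimes report something else, mostly with a low value. They report only what shows in the picture. A call takes as long as a camera call. They do not tell look-alikes from the thing itself.
- optics.recognise(camera, thing): "xy" ([column, row] as shares, 0 to 1, of the picture: columns of its width, rows of its height, amid what is visible of it).
The state is a dict: "time": time; "qpos": joint angles; "dq": joint speeds; "joint_efforts": joint torques, N m; "eef_pos": TCP position; "tcp_rot": TCP orientation; "contact_force": force on the tool from outside, world axes, zero at the start; "wrist_torque": the same for the moment, N m; "opening": opening from 0.0 (shut) to 1.0 (fully open).
Only numpy, scipy, OpenCV 4.12 (cv2) and the standard library are available. Lean on these libraries where they do the work, as an engineer would, in place of code of your own. Each camera call takes 0.05 s, during which the arm holds its last target.

### The job

Get the grater ready for the carrots: keeping its cover on to guard the teeth, carry the grater to the empty catch box, lower it onto the rim until it sits fully home and level, and only then let go. Now lift off the clear cover alone, without unseating the grater, and finish still holding the cover level about 10 cm above the grater. Leave the catch box standing where it is, and do not disturb the bowl, the carrots or the pump bottle.

Things in the scene. Friction and masses are not known exactly. Their poses are not given: they have to be found in the camera images.
- grater_mid (a point): Grater, 0.2 kg, loose: white plastic frame 180 (own x) x 66 (own y) mm round a sunk steel grating panel. Point: its centre, half-way up its upright outer side walls, which reach 8 mm below and above it; gripping across the 66 mm lifts grater and cover together. An 8 mm deep lip below (164 x 50) enters the box mouth, either way round. 16 mm up on the table; 8 mm above the rim when home.
- cover_mid (a point): Clear cover, 0.07 kg, lying loosely (no catch) on the frame: brim 174 (own x) x 59 (own y) x 3 mm with a 6 mm lip below (2.5 mm play) inside the frame, and on it a raised hood 140 x 42 mm, 24 mm tall, upright sides; gripped across its 42 mm it comes off alone. Point: hood's centre, 12 mm above the brim's top, 12 mm below the hood's top, 23 mm above grater_mid while nested.
- catch_box_rim (a point): Catch box: empty open clear plastic box, outside 174 (own x) x 60 (own y) x 58 mm high, walls 2.5 mm (mouth 169 x 55 mm), about 0.22 kg, loose on the work surface. Point: centre of its mouth at rim height, 58 mm above the work surface.
- bowl: Bystander: steel mixing bowl, 210 mm across, 85 mm high; origin at the centre of its underside.
- carrot_a: Bystander: carrot 170 mm long (own x, thick end to -x), 36 mm thick; origin under its middle.
- carrot_b: Bystander: carrot 153 mm long (own x, thick end to -x), 32 mm thick; origin under its middle.
- pump_bottle: Bystander: white pump bottle, 72 mm across, 188 mm high; origin at the centre of its underside.
There are look-alikes about, which are no part of the job. What is shaped like the part that bears grater_mid but brown is not meant.

How it is judged:
On the way, in this order (a step that is already met when the one before it is completed fails the run):
1. the grater is let go, fully home and level on the catch box's rim, with its cover still on (horizontal distance between grater_mid and catch_box_rim below 0.006 m and z of grater_mid in the frame of catch_box_rim between 0.005 and 0.0105 m and angle between grater_mid's own z axis and vertical below 0.035 rad and angle between the x axis of grater_mid and the x axis of catch_box_rim, either way round below 0.08 rad and z of cover_mid in the frame of grater_mid between 0.019 and 0.026 m and horizontal distance between cover_mid and grater_mid below 0.008 m and contact force between the fingers and grater below 0.05 N), for 0.2 s.
2. the cover is held clear of the grater, which stays seated (horizontal distance between grater_mid and catch_box_rim below 0.006 m and z of grater_mid in the frame of catch_box_rim between 0.005 and 0.0105 m and angle between grater_mid's own z axis and vertical below 0.035 rad and angle between the x axis of grater_mid and the x axis of catch_box_rim, either way round below 0.08 rad and z of cover_mid in the frame of grater_mid above 0.045 m and contact force between the fingers and cover above 0.3 N), for 0.2 s.
At the end, for the whole second after the job is handed in: Grater untouched and home on the box: within 6 mm of centre, 3 mm of seated height, 2 deg of level, 4.5 deg in line. Cover still, held by the fingers alone, within 15 deg of level, 5 to 16 cm above where it sat and within 6 cm sideways. Box and bystanders within 3 cm of where they stood (horizontal distance between grater_mid and catch_box_rim below 0.006 m and z of grater_mid in the frame of catch_box_rim between 0.005 and 0.0105 m and angle between grater_mid's own z axis and vertical below 0.035 rad and angle between the x axis of grater_mid and the x axis of catch_box_rim, either way round below 0.08 rad and contact force between each of cover, the fingers and grater below 0.05 N and contact force between cover and catch_box below 0.05 N and contact force between cover and bowl below 0.05 N and contact force between cover and carrot_a below 0.05 N and contact force between cover and carrot_b below 0.05 N and contact force between cover and pump_bottle below 0.05 N and distance of each of bowl, carrot_a, carrot_b, pump_bottle, catch_box_rim from where it was at the start of the episode below 0.03 m and z of cover_mid in the frame of grater_mid between 0.073 and 0.183 m and horizontal distance between cover_mid and grater_mid below 0.06 m and angle between cover_mid's own z axis and vertical below 0.26 rad and contact force between the fingers and cover above 0.3 N and linear speed of cover below 0.03 m/s and linear speed of grater below 0.02 m/s and angle between catch_box_rim's own z axis and vertical below 0.05 rad); the arm keeps its last pose, push and grip.
It fails at once if the cover is off the grater while the grater is not seated on the catch box (uncovered too early, or the grater lifted or knocked out of its seat afterwards) ((z of cover_mid in the frame of grater_mid above 0.031 m or horizontal distance between cover_mid and grater_mid above 0.02 m) and (horizontal distance between grater_mid and catch_box_rim above 0.01 m or z of grater_mid in the frame of catch_box_rim above 0.014 m or angle between grater_mid's own z axis and vertical above 0.09 rad)).
It fails at once if the grater is dropped instead of being lowered home (more than 6 mm above its seat and falling free of the fingers) (z of grater_mid in the frame of catch_box_rim above 0.014 m and contact force between the fingers and grater below 0.02 N and linear speed of grater above 0.15 m/s).
It fails at once if the catch box is shoved more than 3 cm or tipped (distance of catch_box_rim from where it was at the start of the episode above 0.03 m or angle between catch_box_rim's own z axis and vertical above 0.2 rad).
It fails at once if the bowl, a carrot or the pump bottle is moved more than 3 cm (distance of any of bowl, carrot_a, carrot_b, pump_bottle from where it was at the start of the episode above 0.03 m).
It also fails if it takes over 58 s, if anything falls off the work surface, if the arm or the gripper's body presses on something with over 40 N, if the wrist force passes 120 N, or if a joint passes its speed limit or range.

## Working session

There is one attempt and no reset: what is moved stays moved. The work goes in short steps, Python scripts to look and compute and a shell command to move; the robot and the scene stay as the last step left them, time stands still between calls to the robot, and variables do not carry over. Pictures are saved under pics/ and viewed, and the job is handed in when it is done.

```bash
mkdir -p pics; ls
python3 - <<'E'
from plant import readout, optics, ctrl
import cv2
s=readout.get_state(); print(s)
for c in ['scene','top','wrist']:
    im=optics.read_camera(c); cv2.imwrite(f'pics/{c}0.png',im[:,:,::-1])
    k=optics.calibration(c); print(c,k)
    for t in ['grater_mid','cover_mid','catch_box_rim','bowl','carrot_a','pump_bottle']:
        print(t,[(round(d['p'],2),round(d['xy'][0]*560),round(d['xy'][1]*420)) for d in optics.recognise(c,t)])
E
```

```text
pics
{'time': 0.0, 'qpos': array([-1.32202017e+00,  2.87190929e-01,  1.57818157e+00,  1.73416681e-05,
        1.27862197e+00, -1.49982292e-01]), 'dq': array([-0.00027486, -0.00071266, -0.00107695,  0.00045806, -0.0017447 ,
        0.00077434]), 'joint_efforts': array([ 2.68590311e-04, -4.05984378e+01, -2.92626071e+01, -1.00707734e-04,
        5.76400256e-03, -7.03720016e-07]), 'eef_pos': array([ 0.2619621 , -0.62137347,  0.22992787]), 'tcp_rot': array([ 8.33147008e-01, -5.53050288e-01, -8.84492807e-04, -8.12358150e-04]), 'contact_force': array([ 0.25076708, -0.32491886,  0.12340254]), 'wrist_torque': array([-0.00655187, -0.00772437, -0.04311492]), 'opening': 1.0041858513076698}
scene {'mtx': array([[380.44318671,   0.        , 279.44316762],
       [  0.        , 380.44318671, 210.21723581],
       [  0.        ,   0.        ,   1.        ]]), 'dist_coeffs': array([-0.01543982,  0.        ,  0.        ,  0.        ,  0.        ]), 'rvec': array([ 1.66300744,  1.61659287, -0.84168265]), 'tvec': array([ 1.36111179e-03, -2.37798117e-01,  1.47792451e+00])}
grater_mid [(0.88, 167, 294), (
[... 786 characters left out ...]
': array([[316.48083356,   0.        , 280.00633129],
       [  0.        , 316.48083356, 206.81275765],
       [  0.        ,   0.        ,   1.        ]]), 'dist_coeffs': array([-0.06903993,  0.        ,  0.        ,  0.        ,  0.        ]), 'tool_from_camera': array([[ 9.99999906e-01,  3.81379101e-04,  2.04210361e-04,
        -6.30837857e-04],
       [-4.26426648e-04,  9.48502531e-01,  3.16769264e-01,
        -8.19714271e-02],
       [-7.28848668e-05, -3.16769321e-01,  9.48502605e-01,
        -1.43014428e-01],
       [ 0.00000000e+00,  0.00000000e+00,  0.00000000e+00,
         1.00000000e+00]])}
grater_mid [(0.61, 1, 10)]
cover_mid []
catch_box_rim []
bowl []
carrot_a []
pump_bottle []
```

View pics/scene0.png

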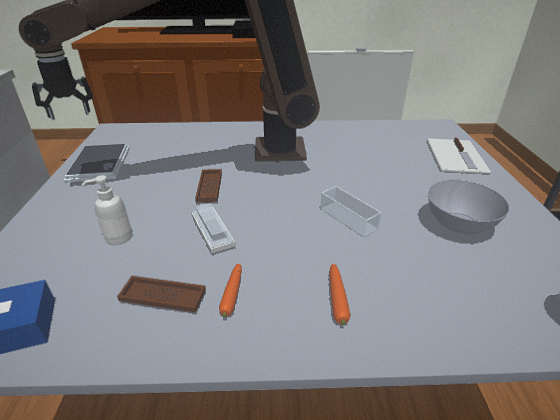

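View pics/top0.png

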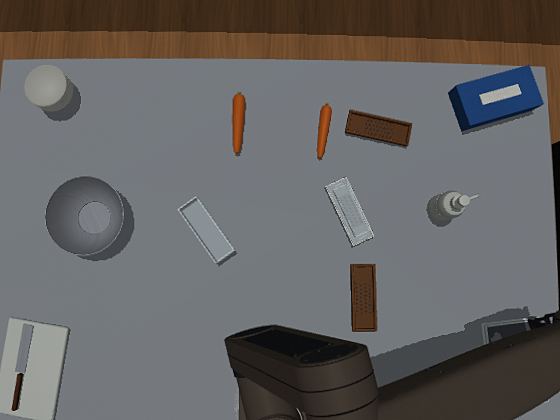

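View pics/wrist0.png

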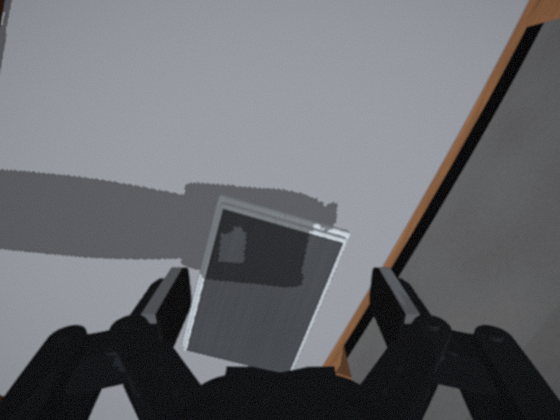

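The top view shows the white covered grater at about (350,211) and the clear box at about (207,230). The brown trays at (378,128) and (363,298) are look-alikes. Next I'll localise the corners.

```bash
cat > h.py <<'E'
import numpy as np, cv2
from plant import readout, optics
from scipy.spatial.transform import Rotation as R
def cam(name, st=None):
    k=optics.calibration(name); K,d=k['mtx'],k['dist_coeffs']
    if 'rvec' in k:
        Rc=cv2.Rodrigues(np.array(k['rvec']))[0]; t=np.array(k['tvec']).ravel()
        return K,d,Rc,t
    T=np.eye(4); T[:3,:3]=R.from_quat(st['tcp_rot']).as_matrix(); T[:3,3]=st['eef_pos']
    W=T@k['tool_from_camera']; Rc=W[:3,:3].T; return K,d,Rc,-Rc@W[:3,3]
def ray(c,px):
    K,d,Rc,t=c
    u=cv2.undistortPoints(np.array([[px]],float),K,d)[0,0]
    v=Rc.T@np.array([u[0],u[1],1]); return -Rc.T@t, v/np.linalg.norm(v)
def onz(c,px,z):
    o,v=ray(c,px); return o+v*(z-o[2])/v[2]
def proj(c,P):
    K,d,Rc,t=c
    return cv2.projectPoints(np.array(P,float).reshape(-1,1,3),cv2.Rodrigues(Rc)[0],t,K,d)[0][:,0]
def tri(c1,p1,c2,p2):
    o1,v1=ray(c1,p1);o2,v2=ray(c2,p2)
    A=np.c_[v1,-v2]; s=np.linalg.lstsq(A,o2-o1,rcond=None)[0]
    a=o1+v1*s[0];b=o2+v2*s[1]; return (a+b)/2,np.linalg.norm(a-b)
def boxpts(x,y,yaw,L,W,z):
    c,s=np.cos(yaw),np.sin(yaw)
    return np.array([[x+c*a*L/2-s*b*W/2,y+s*a*L/2+c*b*W/2,z] for a,b in [(1,1),(1,-1),(-1,-1),(-1,1)]])
E
python3 - <<'E'
from h import *
ct,cs=cam('top'),cam('scene')
print('cover',tri(ct,(351,211),cs,(213,223)))
print('box',tri(ct,(208,230),cs,(350,212)))
for n,p,z in [('grater',(350,211),.02),('box',(207,230),.04),('ca',(238,121),.02),('cb',(323,126),.02),('bottle',(446,205),.1),('bowl',(85,215),.05),('br1',(378,128),.01),('br2',(363,298),.01)]:
    print(n,onz(ct,p,z).round(3))
t=cv2.imread('pics/top0.png');s=cv2.imread('pics/scene0.png')
def crop(im,x0,y0,x1,y1,f): return cv2.resize(im[y0:y1,x0:x1],None,fx=f,fy=f,interpolation=cv2.INTER_CUBIC)
cv2.imwrite('pics/c_top_g.png',crop(t,310,165,390,255,6))
cv2.imwrite('pics/c_top_b.png',crop(t,165,185,250,275,6))
cv2.imwrite('pics/c_sc_g.png',crop(s,180,195,250,260,8))
cv2.imwrite('pics/c_sc_b.png',crop(s,310,180,390,240,8))
E
```

```text
cover (array([ 0.51210378, -0.20018367,  0.03010751]), np.float64(0.006351788557671612))
box (array([0.45905724, 0.18537389, 0.02105124]), np.float64(0.006907479264711806))
grater [ 0.513 -0.202  0.02 ]
box [0.457 0.182 0.04 ]
ca [0.76  0.106 0.02 ]
cb [ 0.749 -0.129  0.02 ]
bottle [ 0.523 -0.441  0.1  ]
bowl [0.494 0.507 0.05 ]
br1 [ 0.749 -0.285  0.01 ]
br2 [ 0.278 -0.238  0.01 ]
```

View pics/c_top_g.png

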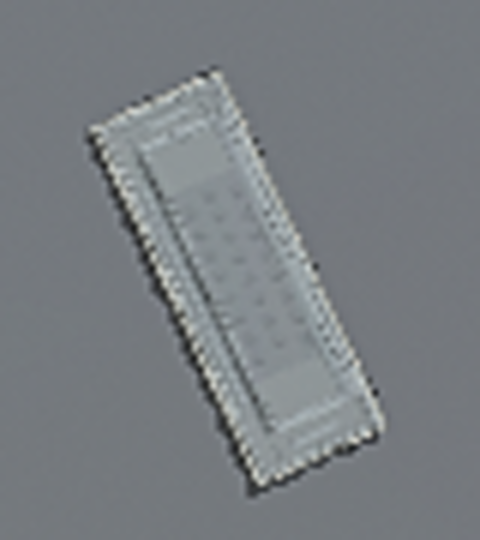

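View pics/c_top_b.png

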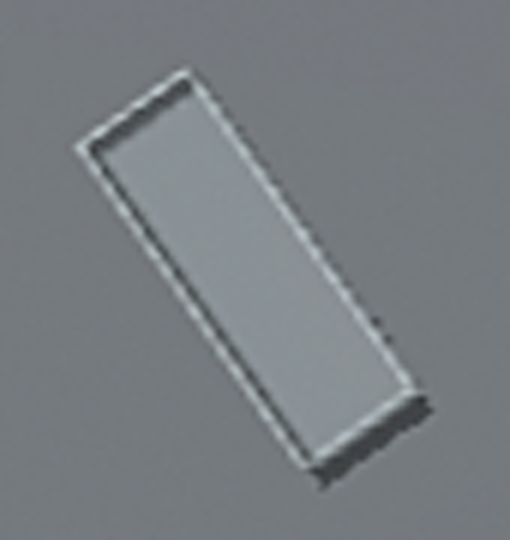

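```bash
cat >> h.py <<'E'
from scipy.optimize import least_squares
def fitrect(c,px,z,L,W,x0):
    px=np.array(px,float)
    f=lambda p:(proj(c,boxpts(p[0],p[1],p[2],L,W,z))-px).ravel()
    r=least_squares(f,x0); return r.x, np.sqrt(np.mean(r.fun**2))
def rel(st,p):
    return R.from_quat(st['tcp_rot']).as_matrix().T@(np.array(p)-st['eef_pos'])*1000
E
python3 - <<'E'
from h import *
ct=cam('top'); st=readout.get_state()
g,e=fitrect(ct,[(325.3,186.7),(345.8,177),(373.7,236.3),(353,246.3)],.024,.18,.066,[.51,-.2,.43]); print('g',g,e)
b,e=fitrect(ct,[(178.3,209.5),(196.2,196.7),(234.2,250.3),(216.3,263.3)],.058,.174,.06,[.457,.182,.6]); print('b',b,e)
M=R.from_quat(st['tcp_rot']).as_matrix(); print(M)
print('tool yaw',np.arctan2(M[1,0],M[0,0]), 'want',g[2]-np.pi/2,b[2]-np.pi/2)
print(rel(st,[g[0],g[1],.23]))
E
```

```text
g [ 0.51175277 -0.2001385   0.43542296] 0.5086551469778144
b [0.45692633 0.18234989 0.63279065] 0.34745539424021044
[[ 3.88359154e-01 -9.21508094e-01 -2.92541947e-05]
 [-9.21508093e-01 -3.88359155e-01  3.52900789e-05]
 [-4.38812276e-05  1.32527520e-05 -9.99999999e-01]]
tool yaw -1.171946013051426 want -1.1353733632208054 -0.9380056762849385
[-291.8111122  -393.86617848    1.33172673]
```

```bash
python3 -m crank '-29 -41 0 0 0 0;-29 -41 0 0 0 0;-29 -41 0 0 0 0;-29 -41 0 0 0 0;-29 -41 0 0 0 0' 1 && python3 -m crank '-29 -41 0 0 0 0;-29 -41 0 0 0 0;-29 -41 0 0 0 -0.037;-29 -41 0 0 0 0;-31 -41 0 0 0 0' && python3 -m crank '0 0 20 0 0 0;0 0 20 0 0 0;0 0 0 0 0 0;0 0 0 0 0 0'
python3 - <<'E'
from h import *
st=readout.get_state(); im=optics.read_camera('wrist'); cv2.imwrite('pics/w1.png',im[:,:,::-1])
import pickle; pickle.dump(st,open('st1.pkl','wb'))
print(st['eef_pos'],st['qpos'])
print([(t,[(round(d['p'],2),round(d['xy'][0]*560),round(d['xy'][1]*420)) for d in optics.recognise('wrist',t)]) for t in ['grater_mid','cover_mid']])
c=cam('wrist',st); print(proj(c,boxpts(.51175,-.20014,.4354,.18,.066,.024)).round(1))
E
```

```text
time: 1.68
eef_pos: [0.3954, -0.4074, 0.2316]
tcp_rot: [0.833, -0.553, 0.0, 0.0]
contact_force: [1.0, -1.2, 0.1]
opening: 1.001
time: 2.3
eef_pos: [0.524, -0.1904, 0.2317]
tcp_rot: [0.843, -0.538, 0.0, -0.0]
contact_force: [0.2, 1.0, 0.1]
opening: 0.998
time: 2.8
eef_pos: [0.5229, -0.193, 0.1911]
tcp_rot: [0.843, -0.538, -0.0, 0.0]
contact_force: [0.8, 0.9, 0.4]
opening: 1.002
[ 0.52289677 -0.19295012  0.19114631] [-5.35478679e-01  6.54327154e-02  1.90534408e+00 -1.40630499e-04
  1.17121209e+00  6.01411108e-01]
[('grater_mid', [(0.79, 242, 340), (0.64, 500, 36), (0.58, 255, 170)]), ('cover_mid', [(0.66, 281, 185)])]
[[247.4 107.6]
 [317.5 107.6]
 [311.7 275.8]
 [252.8 275.9]]
```

View pics/w1.png

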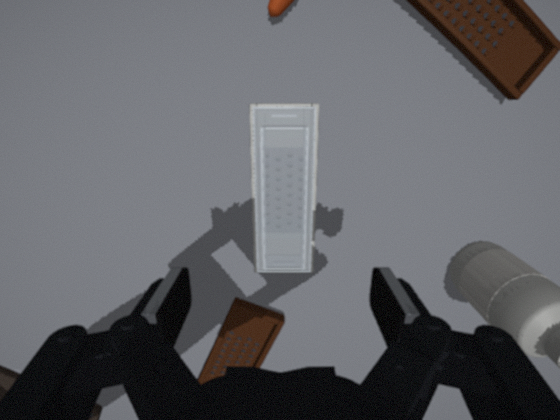

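Run:
```python
import cv2
t=cv2.imread('pics/w1.png')
def crop(im,x0,y0,x1,y1,f): return cv2.resize(im[y0:y1,x0:x1],None,fx=f,fy=f,interpolation=cv2.INTER_CUBIC)
cv2.imwrite('pics/w1t.png',crop(t,240,95,330,150,8))
cv2.imwrite('pics/w1b.png',crop(t,240,230,330,290,8))
```

```text
(no output)
```

View pics/w1t.png

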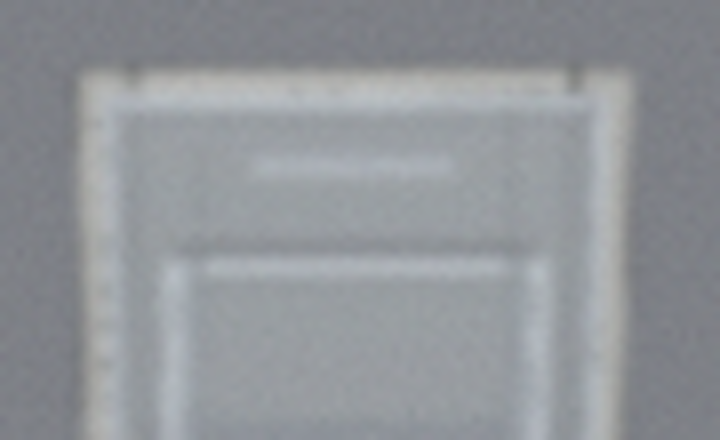

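View pics/w1b.png

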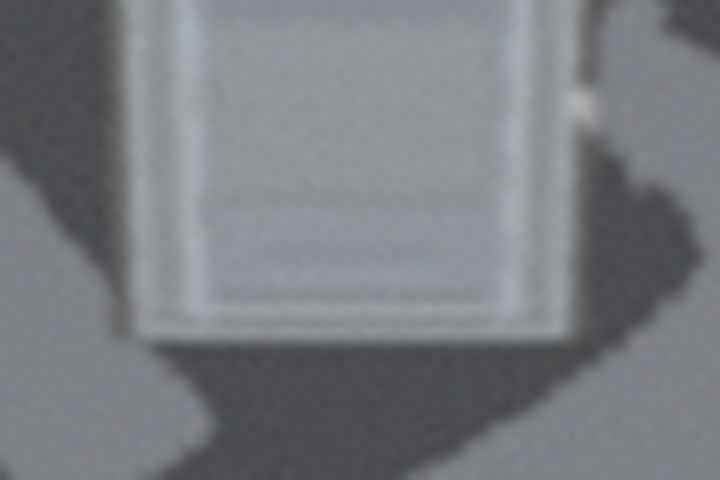

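Run:
```python
from h import *
import pickle
st=pickle.load(open('st1.pkl','rb')); c=cam('wrist',st); ct=cam('top')
pw=[(250,103.8),(319.4,103.8),(313.6,273),(255,273)]
g,e=fitrect(c,pw,.024,.18,.066,[.51,-.2,.43]); print('wrist',g,e)
pt=np.array([(325.3,186.7),(345.8,177),(373.7,236.3),(353,246.3)])
# order match check
print(proj(c,boxpts(*g,.18,.066,.024)).round(1))
f=lambda p:np.r_[(proj(c,boxpts(p[0],p[1],p[2],.18,.066,p[3]))-pw).ravel(),(proj(ct,boxpts(p[0],p[1],p[2],.18,.066,p[3]))-pt).ravel()]
r=least_squares(f,[*g,.02]); print(r.x,np.abs(r.fun).max())
print([tri(c,a,ct,b) for a,b in zip(pw,pt)])
rr=rel(st,[g[0],g[1],.016]); M=R.from_quat(st['tcp_rot']).as_matrix(); print(rr,'yaw err',g[2]-np.pi/2-np.arctan2(M[1,0],M[0,0]))
```

```text
wrist [ 0.51585707 -0.20062972  0.43629045] 0.2743565819912261
[[249.6 103.8]
 [319.9 103.7]
 [313.9 273. ]
 [254.7 273.2]]
[ 0.51500269 -0.20082476  0.43583655  0.02163481] 1.4220477371862046
[(array([ 0.58165012, -0.13396248,  0.01560583]), np.float64(0.004531099186307313)), (array([ 0.61275701, -0.19678734, -0.01519645]), np.float64(0.0006652545814942571)), (array([ 0.44528669, -0.2685963 ,  0.01852674]), np.float64(0.003196819070145197)), (array([ 0.41746185, -0.21001344,  0.01836963]), np.float64(0.00021494322008488225))]
[  4.05216998   9.55822751 175.14845819] yaw err 0.002329220412093047
```

```bash
python3 -m crank '2 5 30 0 0 0;2 5 40 0 0 0;0 0 40 0 0 0;0 0 25 0 0 0;0 0 0 0 0 0'
python3 - <<'E'
from h import *
st=readout.get_state(); im=optics.read_camera('wrist'); cv2.imwrite('pics/w2.png',im[:,:,::-1])
import pickle; pickle.dump(st,open('st2.pkl','wb'))
print(st['eef_pos'],rel(st,[.5157,-.2006,.016]))
c=cam('wrist',st); print(proj(c,boxpts(.5157,-.2006,.436,.18,.066,.024)).round(1))
print(proj(c,boxpts(.5157,-.2006,.436,.14,.042,.051)).round(1))
E
```

```text
time: 3.58
eef_pos: [0.5146, -0.1992, 0.0546]
tcp_rot: [0.843, -0.538, -0.002, 0.0]
contact_force: [0.3, -0.1, -0.1]
opening: 1.001
[ 0.51457389 -0.19919278  0.0546089 ] [ 1.88840904 -0.5180902  38.60130507]
[[221.   85.2]
 [348.4  85.2]
 [330.3 359.4]
 [236.7 359.3]]
[[238.8 128.6]
 [331.5 128.7]
 [318.7 368.1]
 [249.1 367.9]]
```

View pics/w2.png

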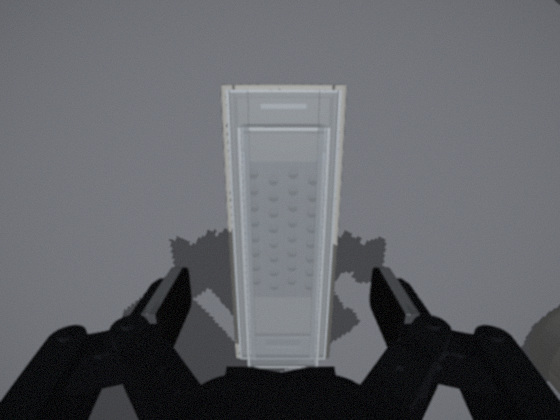

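```bash
python3 -m crank '1.5 0 25 0 0 0;0 0 16 0 0 0;0 0 10 0 0 0;0 0 5 0 0 0;0 0 0 0 0 0' && python3 -m crank '0 0 0 0 0 0;0 0 0 0 0 0'
python3 - <<'E'
from h import *
st=readout.get_state(); im=optics.read_camera('wrist'); cv2.imwrite('pics/w3.png',im[:,:,::-1])
print(st['eef_pos'],rel(st,[.5157,-.2006,.016]))
im=optics.read_camera('scene'); cv2.imwrite('pics/s3.png',cv2.resize(im[190:265,170:260,::-1],None,fx=8,fy=8,interpolation=cv2.INTER_CUBIC))
E
```

```text
time: 4.25
eef_pos: [0.5167, -0.2011, 0.0004]
tcp_rot: [0.843, -0.537, -0.0, -0.0]
contact_force: [-0.2, -0.5, -1.1]
opening: 1.005
time: 4.5
eef_pos: [0.5169, -0.2013, 0.0009]
tcp_rot: [0.843, -0.538, 0.001, -0.0]
contact_force: [-0.2, 0.2, 0.1]
opening: 0.997
[ 0.51694008 -0.20125471  0.00087517] [ -1.10422869   0.83914531 -15.12624987]
```

View pics/w3.png

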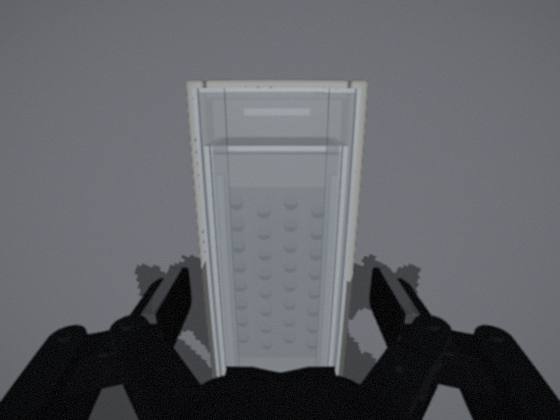

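View pics/s3.png

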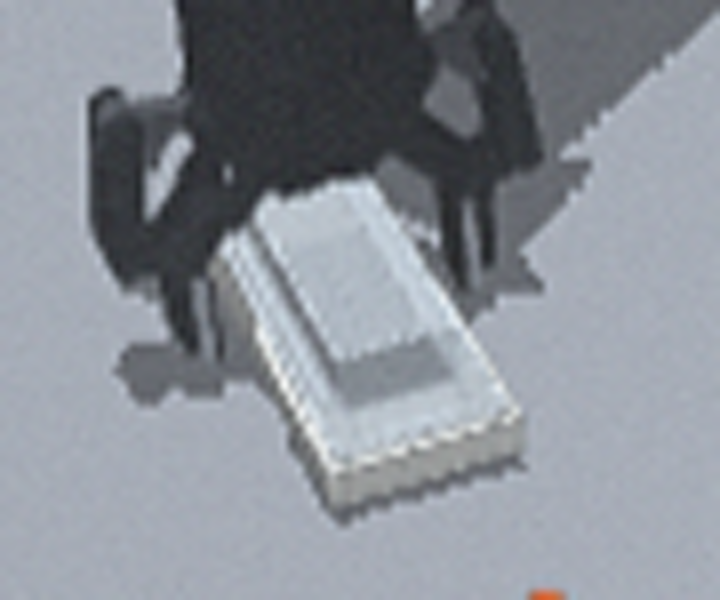

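```bash
python3 -m crank '-1 0 3.5 0 0 0;0 0 0 0 0 0;0 0 0 0 0 0' && python3 -m crank '0 0 0 0 0 0;0 0 0 0 0 0;0 0 0 0 0 0;0 0 0 0 0 0;0 0 0 0 0 0' -1 40
python3 - <<'E'
from h import *
st=readout.get_state(); im=optics.read_camera('wrist'); cv2.imwrite('pics/w4.png',im[:,:,::-1])
print(st)
im=optics.read_camera('scene'); cv2.imwrite('pics/s4.png',cv2.resize(im[190:265,170:260,::-1],None,fx=8,fy=8,interpolation=cv2.INTER_CUBIC))
E
```

```text
time: 4.97
eef_pos: [0.5161, -0.2001, -0.0033]
tcp_rot: [0.843, -0.538, -0.0, 0.0]
contact_force: [0.3, -0.2, 0.3]
opening: 1.002
time: 5.6
eef_pos: [0.5164, -0.2004, -0.0029]
tcp_rot: [0.843, -0.538, 0.0, 0.0]
contact_force: [0.4, -0.5, 2.6]
opening: 0.766
{'time': 5.6, 'qpos': array([-5.53247462e-01,  3.36870539e-01,  2.00051066e+00, -3.83859136e-05,
        8.03467845e-01,  5.81803444e-01]), 'dq': array([-0.00052516,  0.00091035,  0.00059592, -0.00047338, -0.00075426,
       -0.00142417]), 'joint_efforts': array([ 1.10509673e-01, -3.33828163e+01, -2.03946251e+01,  1.36552125e-02,
        1.88519934e-02, -5.76130496e-04]), 'eef_pos': array([ 0.51644506, -0.20036432, -0.00286865]), 'tcp_rot': array([ 8.43240842e-01, -5.37535807e-01,  3.71965257e-04,  8.50955724e-06]), 'contact_force': array([ 0.35387488, -0.50441521,  2.55679641]), 'wrist_torque': array([-0.00627027,  0.03532598,  0.03000228]), 'opening': 0.7661836570771372}
```

View pics/w4.png

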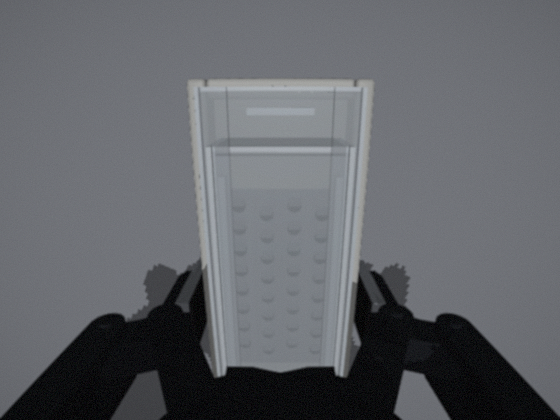

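View pics/s4.png

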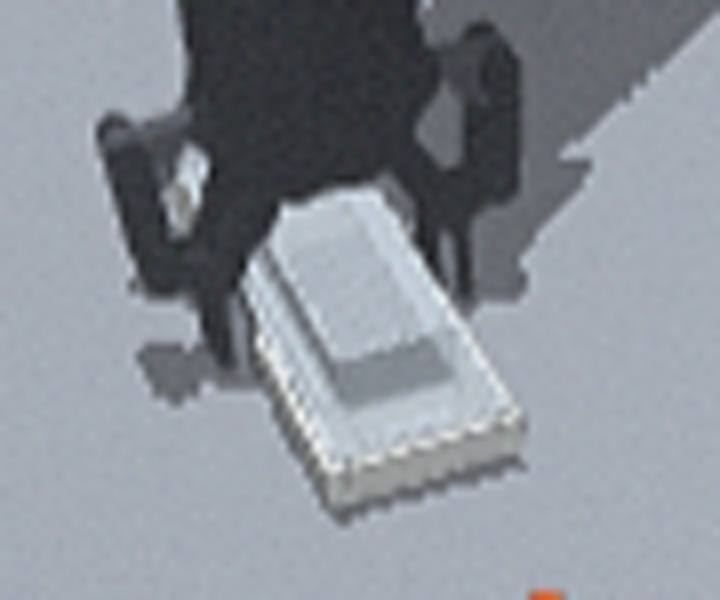

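```bash
python3 -m crank '0 0 -5 0 0 0;0 0 -15 0 0 0;0 0 -25 0 0 0;0 0 -30 0 0 0;0 0 -30 0 0 0' && python3 -m crank '0 0 -30 0 0 0;0 0 -30 0 0 0;0 0 -20 0 0 0;0 0 -10 0 0 0;0 0 0 0 0 0'
python3 - <<'E'
from h import *
import pickle
st=readout.get_state(); im=optics.read_camera('wrist'); cv2.imwrite('pics/w5.png',im[:,:,::-1])
pickle.dump(st,open('st5.pkl','wb'))
print(st['eef_pos'],st['contact_force'],st['opening'])
cv2.imwrite('pics/w5t.png',cv2.resize(im[60:190,170:390,::-1],None,fx=3.6,fy=3.6,interpolation=cv2.INTER_CUBIC))
cv2.imwrite('pics/w5b.png',cv2.resize(im[250:400,170:390,::-1],None,fx=3.6,fy=3.6,interpolation=cv2.INTER_CUBIC))
im=optics.read_camera('scene'); cv2.imwrite('pics/s5.png',cv2.resize(im[90:265,130:300,::-1],None,fx=3.5,fy=3.4,interpolation=cv2.INTER_CUBIC))
M=R.from_quat(st['tcp_rot']).as_matrix(); y=.63279-np.pi/2-np.arctan2(M[1,0],M[0,0]); print('yaw',y, rel(st,[.457,.182,.23]))
E
```

```text
time: 6.32
eef_pos: [0.5157, -0.1999, 0.1031]
tcp_rot: [0.843, -0.538, -0.0, -0.0]
contact_force: [0.2, -0.6, -2.3]
opening: 0.757
time: 6.95
eef_pos: [0.5162, -0.2001, 0.1924]
tcp_rot: [0.843, -0.538, 0.001, -0.0]
contact_force: [-0.7, -0.0, -2.5]
opening: 0.765
[ 0.51621546 -0.20011631  0.19243683] [-0.66807415 -0.01242962 -2.46085943] 0.7652849641677346
yaw 0.19693560147002764 [-371.35955071 -107.66824601  -37.8149105 ]
```

View pics/w5.png

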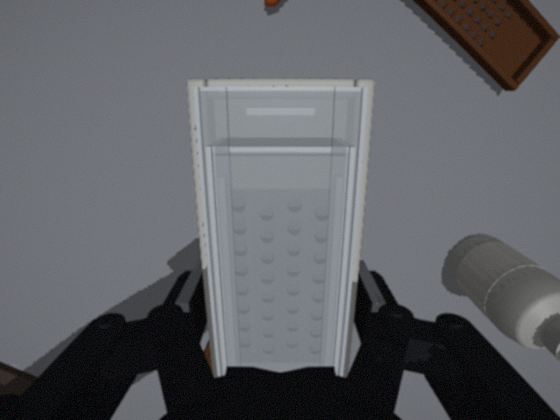

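View pics/w5t.png

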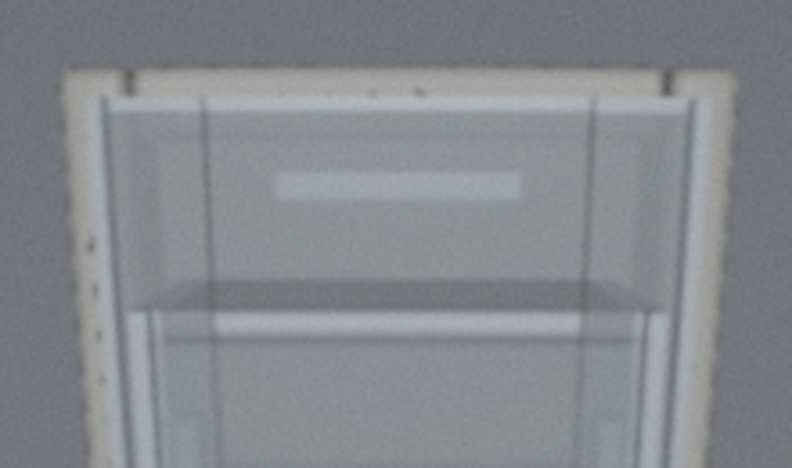

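View pics/s5.png

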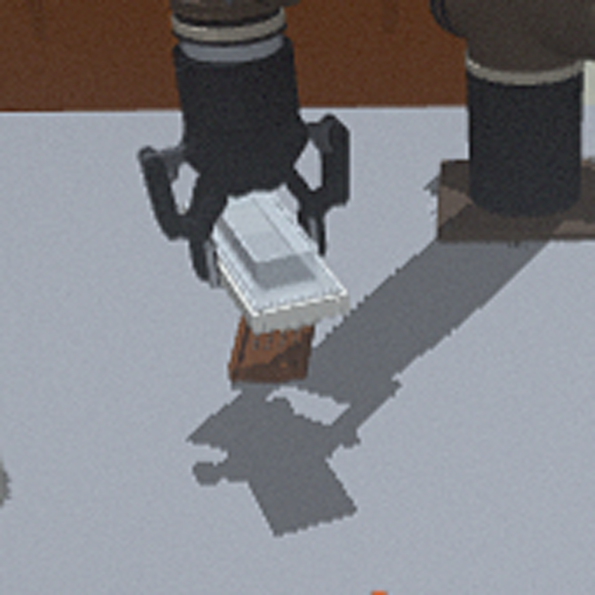

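Run:
```python
from h import *
k=optics.calibration('wrist'); T=k['tool_from_camera']; Rc=T[:3,:3].T; c=(k['mtx'],k['dist_coeffs'],Rc,-Rc@T[:3,3])
for z in (-.024,-.027,-.030):
    a=onz(c,(187.2,79.4),z); b=onz(c,(375,79.4),z); print(z,a*1e3,b*1e3,np.linalg.norm(a-b)*1e3)
print(proj(c,boxpts(0,0,0,.066,.18,-.027)).round(1), proj(c,boxpts(0,0,0,.06,.174,.06)).round(1))
print(proj(c,boxpts(-.16,0.02,0,.06,.174,.1)).round(1))
```

```text
-0.024 [-33.55825807 -89.92489204 -24.        ] [ 33.12701862 -89.96679714 -24.        ] 66.68528985550427
-0.027 [-32.72789679 -89.72497767 -27.        ] [ 32.27643333 -89.76582647 -27.        ] 65.0043429503015
-0.03 [-31.8975355  -89.52506331 -30.        ] [ 31.42584804 -89.5648558  -30.        ] 63.32339604509873
[[341.7 439.3]
 [377.1  78.7]
 [186.4  78.6]
 [220.3 439.4]] [[318.8 328.8]
 [330.2  93.6]
 [231.8  93.6]
 [242.5 328.8]]
[[142.  315.8]
 [110.4 124.5]
 [ 37.8 126.5]
 [ 81.3 314. ]]
```

```bash
python3 -m crank '-8 -4 0 0 0 0;-16 -9 0 0 0 0;-24 -13 0 0 0 0;-28 -15 0 0 0 0;-30 -16 0 0 0 0' && python3 -m crank '-30 -16 0 0 0 0;-28 -15 0 0 0 0;-24 -13 0 0 0 0;-20 -11 0 0 0 0;-12 -6 0 0 0 0' && python3 -m crank '0 0 0 0 0 -0.04;0 0 0 0 0 -0.08;0 0 0 0 0 -0.057;0 0 0 0 0 -0.02;0 0 0 0 0 0' && python3 -m crank '0 0 0 0 0 0;0 0 0 0 0 0'
python3 - <<'E'
from h import *
import pickle
st=readout.get_state(); im=optics.read_camera('wrist'); cv2.imwrite('pics/w6.png',im[:,:,::-1])
pickle.dump(st,open('st6.pkl','wb'))
print(st['eef_pos'],st['contact_force'],st['opening'])
c=cam('wrist',st); print(proj(c,boxpts(.457,.1823,.6328,.174,.06,.058)).round(1)); 
print([(t,[(round(d['p'],2),round(d['xy'][0]*560),round(d['xy'][1]*420)) for d in optics.recognise('wrist',t)]) for t in ['catch_box_rim']])
E
```

```text
time: 7.68
eef_pos: [0.5227, -0.0778, 0.1914]
tcp_rot: [0.843, -0.537, -0.0, -0.0]
contact_force: [0.6, 0.2, -2.1]
opening: 0.761
time: 8.3
eef_pos: [0.5297, 0.0511, 0.1915]
tcp_rot: [0.844, -0.537, -0.0, 0.0]
contact_force: [0.6, -0.8, -2.5]
opening: 0.768
time: 8.93
eef_pos: [0.5301, 0.0492, 0.1917]
tcp_rot: [0.892, -0.452, -0.0, 0.0]
contact_force: [0.4, -0.4, -2.6]
opening: 0.758
time: 9.18
eef_pos: [0.5302, 0.0491, 0.1918]
tcp_rot: [0.892, -0.452, -0.0, 0.0]
contact_force: [0.7, 0.0, -1.6]
opening: 0.766
[0.53022027 0.04909534 0.19182148] [ 0.71087619  0.03523199 -1.59214579] 0.7657473977745393
[[ 66.7  75.4]
 [134.9  72.8]
 [158.7 261.2]
 [100.6 260.5]]
[('catch_box_rim', [(0.59, 124, 158)])]
```

View pics/w6.png

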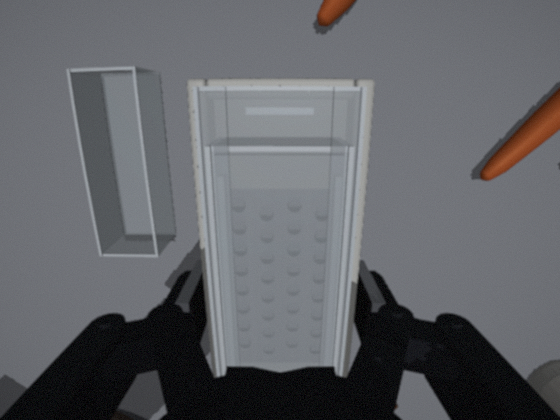

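The box's rim shows at left, with corners near (68,69), (135,67), (157,255) and (99,256). The held grater looks unchanged. I'll refine the corners.

Run:
```python
import cv2
t=cv2.imread('pics/w6.png')
def crop(im,x0,y0,x1,y1,f): return cv2.resize(im[y0:y1,x0:x1],None,fx=f,fy=f,interpolation=cv2.INTER_CUBIC)
cv2.imwrite('pics/w6t.png',crop(t,55,55,155,105,8))
cv2.imwrite('pics/w6b.png',crop(t,85,220,185,270,8))
```

```text
(no output)
```

View pics/w6t.png

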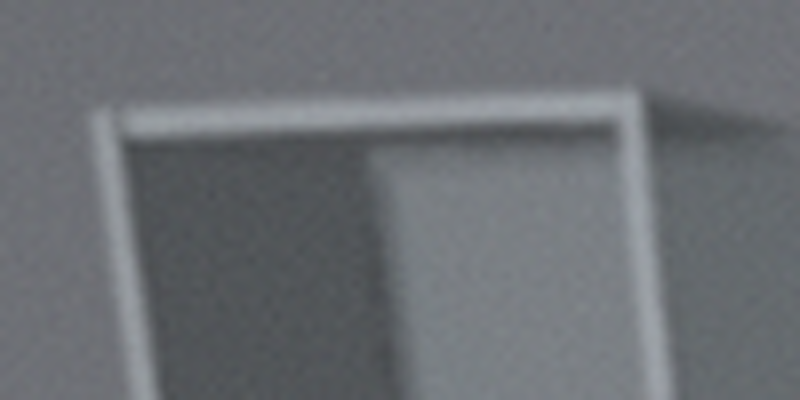

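View pics/w6b.png

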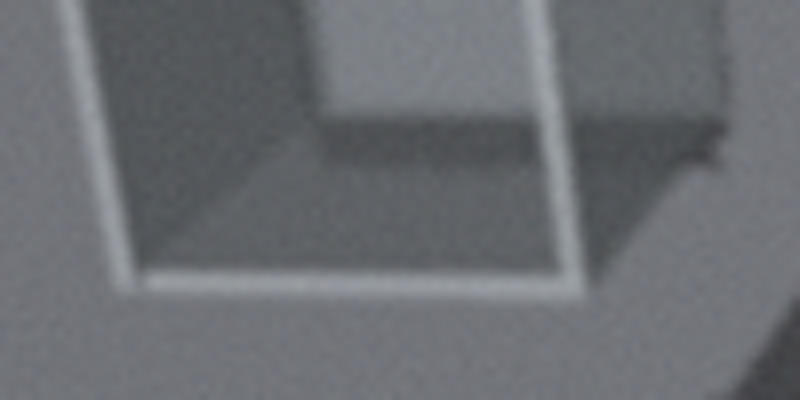

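Run:
```python
from h import *
import pickle
st=pickle.load(open('st6.pkl','rb')); c=cam('wrist',st); ct=cam('top')
pw=np.array([(66.6,68.3),(135,66.3),(158.1,257.2),(99.75,256.6)])
pt=np.array([(178.3,209.5),(196.2,196.7),(234.2,250.3),(216.3,263.3)])
b,e=fitrect(c,pw,.058,.174,.06,[.457,.182,.63]); print('wrist',b,e,(proj(c,boxpts(*b,.174,.06,.058))-pw).round(1).tolist())
f=lambda p:(proj(c,boxpts(p[0],p[1],p[2],.174,.06,p[3]))-pw).ravel()
r=least_squares(f,[*b,.05]); print('wrist z free',r.x,np.abs(r.fun).max())
f2=lambda p:np.r_[f(p),(proj(ct,boxpts(p[0],p[1],p[2],.174,.06,p[3]))-pt).ravel()]
r=least_squares(f2,[*b,.05]); print('both',r.x,np.abs(r.fun).max())
M=R.from_quat(st['tcp_rot']).as_matrix()
print('rel',rel(st,[b[0],b[1],.058]),'yaw',b[2]-np.pi/2-np.arctan2(M[1,0],M[0,0]))
```

```text
wrist [0.46132236 0.18495474 0.62884887] 0.3688529724958057 [[0.0, 0.6], [0.1, 0.1], [0.0, -0.4], [-0.1, -0.7]]
wrist z free [0.46180538 0.18451209 0.62832632 0.059259  ] 0.2997951042290907
both [0.46074928 0.18479251 0.62915654 0.05780318] 1.7733147602744452
rel [-150.30354467  -24.73741129  133.8274624 ] yaw -0.003578515676475491
```

```bash
python3 -m crank '-8 -2 8 0 0 0;-12 -3 12 0 0 0;-12 -3 12 0 0 0;-8 -2 8 0 0 0;0 0 0 0 0 0.003' && python3 -m crank '0 0 0 0 0 0;0 0 0 0 0 0'
python3 - <<'E'
from h import *
import pickle
st=readout.get_state(); im=optics.read_camera('wrist'); cv2.imwrite('pics/w7.png',im[:,:,::-1])
pickle.dump(st,open('st7.pkl','wb'))
print(st['eef_pos'],st['contact_force'],st['opening'])
c=cam('wrist',st); print(proj(c,boxpts(.4613,.18495,.6288,.174,.06,.058)).round(1)); 
t=im[:,:,::-1]
def crop(im,x0,y0,x1,y1,f): return cv2.resize(im[y0:y1,x0:x1],None,fx=f,fy=f,interpolation=cv2.INTER_CUBIC)
cv2.imwrite('pics/w7t.png',crop(t,75,40,175,100,8))
cv2.imwrite('pics/w7b.png',crop(t,105,240,205,300,8))
E
```

```text
time: 9.9
eef_pos: [0.5136, 0.0881, 0.1506]
tcp_rot: [0.892, -0.453, -0.001, 0.001]
contact_force: [0.4, 0.1, -2.5]
opening: 0.768
time: 10.15
eef_pos: [0.5153, 0.087, 0.1525]
tcp_rot: [0.891, -0.453, 0.001, -0.0]
contact_force: [0.1, -0.1, -2.8]
opening: 0.76
[0.51527716 0.08702617 0.15252176] [ 0.06666408 -0.09683015 -2.78264089] 0.7596448573747113
[[ 85.5  77.9]
 [166.4  75.4]
 [187.9 289. ]
 [121.4 287.9]]
```

View pics/w7.png

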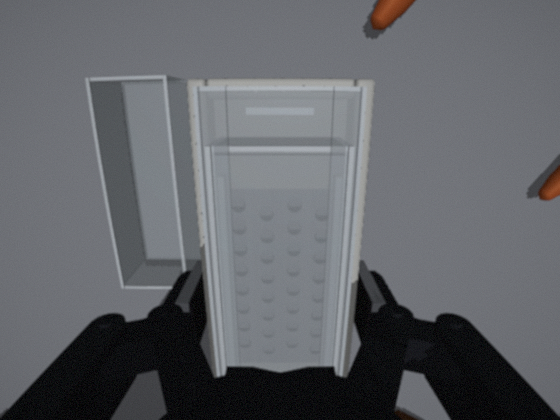

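View pics/w7t.png

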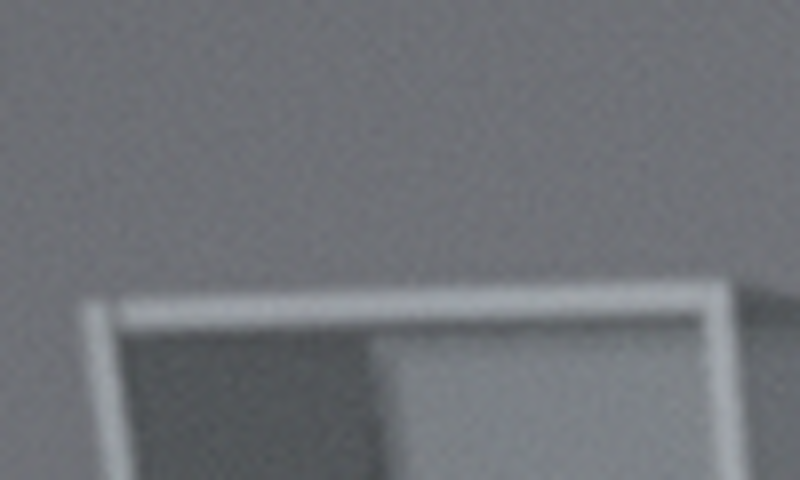

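View pics/w7b.png

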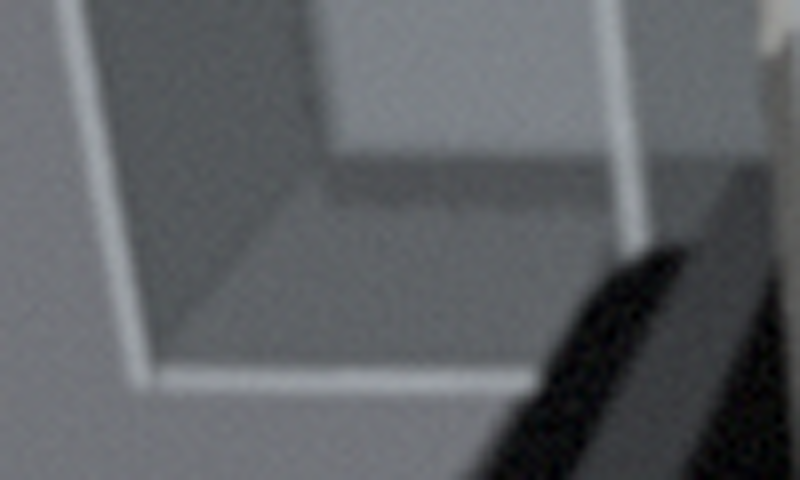

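Run:
```python
from h import *
import pickle
s6=pickle.load(open('st6.pkl','rb'));s7=pickle.load(open('st7.pkl','rb'))
c6,c7=cam('wrist',s6),cam('wrist',s7)
p6=np.array([(66.6,68.3),(135,66.3),(158.1,257.2),(99.75,256.6)])
p7=np.array([(85,77.5),(166.9,75),(188.4,288.9),(121.6,288.5)])
b,e=fitrect(c7,p7,.058,.174,.06,[.457,.182,.63]); print(b,e)
f=lambda p:np.r_[(proj(c6,boxpts(p[0],p[1],p[2],.174,.06,p[3]))-p6).ravel(),(proj(c7,boxpts(p[0],p[1],p[2],.174,.06,p[3]))-p7).ravel()]
r=least_squares(f,[*b,.05]); print(r.x,np.abs(r.fun).max())
st=readout.get_state(); b=r.x
M=R.from_quat(st['tcp_rot']).as_matrix()
print(st['eef_pos'],'rel',rel(st,[b[0],b[1],.058]),'yaw',b[2]-np.pi/2-np.arctan2(M[1,0],M[0,0]), 'tilt',M[:,2])
for p,s in((b,s6),(b,s7)): print(rel(s,[p[0],p[1],.058]))
```

```text
[0.46149112 0.18488072 0.63070548] 0.35484390351008976
[0.46178962 0.18461066 0.62948057 0.05899893] 0.5117309041101521
[0.51518778 0.08697747 0.15243963] rel [-110.43347384  -14.20857558   94.36637855] yaw 0.0001928290668904431 tilt [ 1.19403095e-03 -9.65680380e-05 -9.99999282e-01]
[-149.74981719  -24.91091319  133.82743436]
[-110.45862824  -14.10904324   94.43431994]
```

```bash
python3 -m crank '-10 -1.5 0 0 0 0;-20 -2.5 0 0 0 0;-25 -3.5 0 0 0 0;-25 -3.5 0 0 0 0;-20 -2.5 0 0 0 0' && python3 -m crank '-10.3 -1 5 0 0 0;0 0 18 0 0 0;0 0 25 0 0 0;0 0 18 0 0 0;0 0 6 0 0 0' && python3 -m crank '0 0 0 0 0 0;0 0 0 0 0 0;0 0 0 0 0 0'
python3 - <<'E'
from h import *
import pickle,time
st=readout.get_state(); im=optics.read_camera('wrist'); cv2.imwrite('pics/w8.png',im[:,:,::-1])
st2=readout.get_state()
pickle.dump(st,open('st8.pkl','wb'))
b=[.4615,.1848,.6295]
for s in (st,st2):
  M=R.from_quat(s['tcp_rot']).as_matrix()
  print(s['eef_pos'],s['contact_force'],s['opening'],rel(s,[b[0],b[1],.047]),'yaw',b[2]-np.pi/2-np.arctan2(M[1,0],M[0,0]),M[:,2])
im=optics.read_camera('scene'); cv2.imwrite('pics/s8.png',cv2.resize(im[100:250,290:430,::-1],None,fx=4,fy=4,interpolation=cv2.INTER_CUBIC))
im=optics.read_camera('top'); cv2.imwrite('pics/t8.png',cv2.resize(im[160:300,140:280,::-1],None,fx=4,fy=4,interpolation=cv2.INTER_CUBIC))
E
```

```text
time: 10.82
eef_pos: [0.4652, 0.1778, 0.1518]
tcp_rot: [0.892, -0.453, -0.0, -0.0]
contact_force: [0.9, -0.4, -2.4]
opening: 0.766
time: 11.45
eef_pos: [0.4603, 0.1844, 0.0776]
tcp_rot: [0.891, -0.454, -0.001, 0.001]
contact_force: [0.1, -0.4, -2.7]
opening: 0.762
time: 11.82
eef_pos: [0.4622, 0.1851, 0.0808]
tcp_rot: [0.891, -0.453, 0.001, -0.001]
contact_force: [0.1, 0.4, -2.6]
opening: 0.761
[0.4621656  0.1850742  0.08078946] [ 0.09501642  0.36273852 -2.60076408] 0.760544746589646 [-0.19951993  0.7590416  33.78801064] yaw -0.0002736991216908402 [ 1.93380793e-03  3.43415172e-04 -9.99998071e-01]
[0.46198947 0.18506551 0.08063069] [-0.48471705 -0.24501158 -2.52127324] 0.7619899907599628 [-0.09760954  0.60095416 33.62979021] yaw -0.00033578489363650377 [ 1.59593707e-03  2.84914557e-04 -9.99998686e-01]
```

View pics/w8.png

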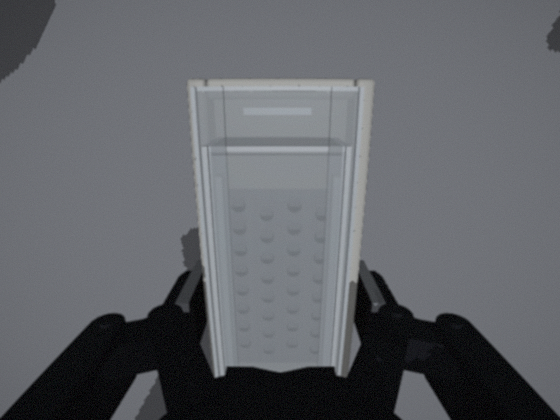

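View pics/s8.png

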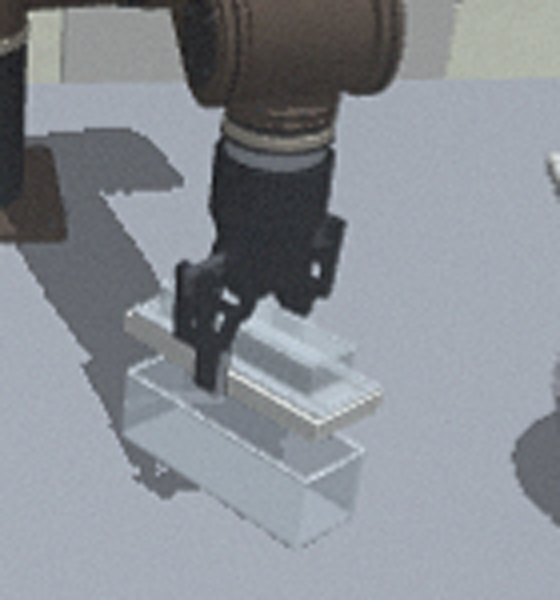

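```bash
python3 -m crank '0 0.3 8 0 0 0;0 0 8 0 0 0;0 0 4 0 0 0;0 0 2 0 0 0;0 0 0 0 0 0' && python3 -m crank '0 0 1.5 0 0 0;0 0 1.5 0 0 0;0 0 1.5 0 0 0;0 0 0 0 0 0'
python3 - <<'E'
from h import *
st=readout.get_state(); b=[.4615,.1848]
print(st['eef_pos'],st['contact_force'],st['wrist_torque'],rel(st,[b[0],b[1],.047]))
E
```

```text
time: 12.6
eef_pos: [0.4611, 0.1848, 0.0577]
tcp_rot: [0.891, -0.453, -0.0, 0.0]
contact_force: [0.4, -0.6, -2.0]
opening: 0.763
time: 13.1
eef_pos: [0.461, 0.1848, 0.0532]
tcp_rot: [0.891, -0.453, -0.0, 0.0]
contact_force: [0.2, -0.0, -2.0]
opening: 0.761
[0.4610449  0.18475938 0.05317642] [ 0.16157739 -0.00997354 -1.95970724] [ 0.02045359 -0.00784355  0.00600646] [ 0.23605322 -0.39341035  6.17628263]
```

```bash
python3 -m crank '0 -0.2 1.5 0 0 0;0 0 1.5 0 0 0;0 0 1 0 0 0;0 0 0 0 0 0' && python3 -m crank '0 0 0.7 0 0 0;0 0 0.7 0 0 0;0 0 0 0 0 0;0 0 0 0 0 0'
python3 - <<'E'
from h import *
st=readout.get_state(); b=[.4615,.1848]
print(st['eef_pos'],st['contact_force'],st['wrist_torque'],rel(st,[b[0],b[1],.047]))
E
```

```text
time: 13.6
eef_pos: [0.4612, 0.1849, 0.0492]
tcp_rot: [0.891, -0.453, -0.0, 0.0]
contact_force: [-0.3, 0.0, -2.5]
opening: 0.763
time: 14.1
eef_pos: [0.4613, 0.1849, 0.048]
tcp_rot: [0.891, -0.453, 0.0, -0.0]
contact_force: [0.5, 0.2, -2.4]
opening: 0.762
[0.46134972 0.18490692 0.04795887] [ 0.53684313  0.2114885  -2.38867396] [-0.00060633  0.00979367 -0.00684803] [ 0.17489824 -0.05842036  0.95887364]
```

```bash
python3 -m crank '0 0 0.5 0 0 0;0 0 0.5 0 0 0;0 0 0 0 0 0' && python3 -m crank '0 0 0.5 0 0 0;0 0 0 0 0 0;0 0 0 0 0 0'&& python3 -m crank '0 0 0.5 0 0 0;0 0 0 0 0 0;0 0 0 0 0 0'
python3 - <<'E'
from h import *
st=readout.get_state(); b=[.4615,.1848]
print(st['eef_pos'],st['contact_force'],st['wrist_torque'],rel(st,[b[0],b[1],.047]))
im=optics.read_camera('scene'); cv2.imwrite('pics/s9.png',cv2.resize(im[100:250,290:430,::-1],None,fx=4,fy=4,interpolation=cv2.INTER_CUBIC))
E
```

```text
time: 14.48
eef_pos: [0.4614, 0.1849, 0.0472]
tcp_rot: [0.891, -0.453, 0.0, 0.0]
contact_force: [-0.8, 0.4, 0.4]
opening: 0.762
time: 14.85
eef_pos: [0.4614, 0.1849, 0.0471]
tcp_rot: [0.891, -0.453, -0.0, 0.0]
contact_force: [-3.2, -0.9, 7.0]
opening: 0.762
time: 15.22
eef_pos: [0.4614, 0.1849, 0.0471]
tcp_rot: [0.891, -0.453, -0.0, 0.0]
contact_force: [-5.8, -1.6, 9.2]
opening: 0.765
[0.46138443 0.18492505 0.04712607] [-5.77168023 -1.5897565   9.23531472] [-0.22025156  0.74701915 -0.0566426 ] [ 0.16915777 -0.01981764  0.12602129]
```

View pics/s9.png

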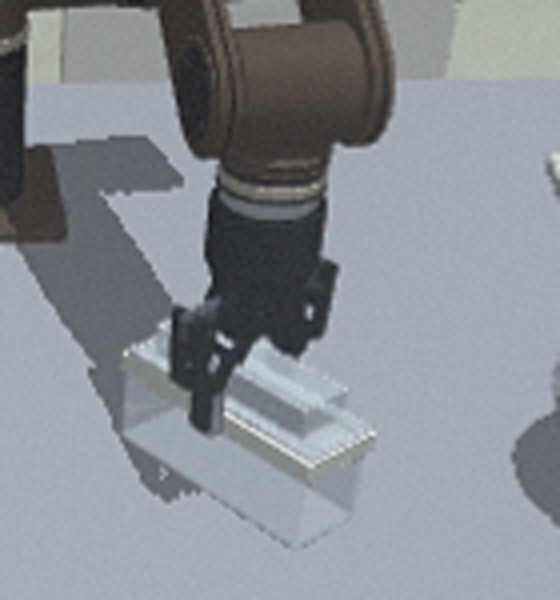

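```bash
python3 -m crank '0 0 -0.8 0 0 0;0 0 0 0 0 0;0 0 0 0 0 0' && python3 -m crank '0 0 0 0 0 0;0 0 0 0 0 0;0 0 0 0 0 0;0 0 0 0 0 0;0 0 0 0 0 0' 1
python3 - <<'E'
from h import *
import pickle
st=readout.get_state(); im=optics.read_camera('wrist'); cv2.imwrite('pics/w10.png',im[:,:,::-1]); pickle.dump(st,open('st10.pkl','wb'))
print(st['eef_pos'],st['contact_force'],st['opening'])
im=optics.read_camera('scene'); cv2.imwrite('pics/s10.png',cv2.resize(im[100:250,290:430,::-1],None,fx=4,fy=4,interpolation=cv2.INTER_CUBIC))
c=cam('wrist',st); print(proj(c,boxpts(.4615,.1848,.6295,.18,.066,.074)).round(1));print(proj(c,boxpts(.4615,.1848,.6295,.14,.042,.101)).round(1))
E
```

```text
time: 15.65
eef_pos: [0.4615, 0.1849, 0.0471]
tcp_rot: [0.891, -0.453, 0.0, -0.0]
contact_force: [-2.9, -1.0, 4.9]
opening: 0.764
time: 16.27
eef_pos: [0.4613, 0.1849, 0.0467]
tcp_rot: [0.891, -0.453, -0.0, -0.0]
contact_force: [0.6, 0.4, -0.1]
opening: 1.002
[0.46132351 0.1849     0.04666461] [ 0.56748246  0.43567721 -0.10117479] 1.0017098462778844
[[186.4  78.6]
 [377.7  78.8]
 [341.9 440. ]
 [220.3 440. ]]
[[207.4 147.1]
 [357.6 147.2]
 [328.9 469.3]
 [233.9 469.4]]
```

View pics/w10.png

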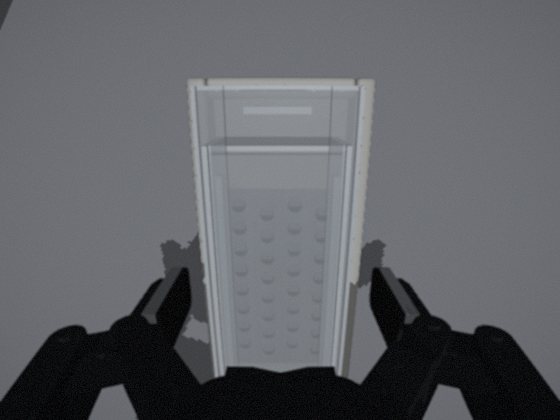

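View pics/s10.png

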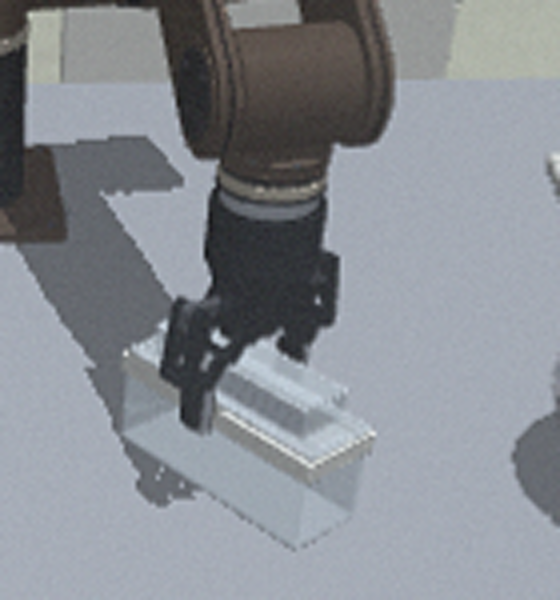

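Contact came at exactly home height, and after release the grater sits level on the rim with the cover still nested. The hood is about 1 mm to tool −x. I'll raise the tool to hood height now.

```bash
python3 -m crank '0 0 -8 0 0 0;0 0 -12 0 0 0;0 0 -10 0 0 0;0 0 -2 0 0 0;0 0 0 0 0 0' && python3 -m crank '0 0 0 0 0 0;0 0 0 0 0 0'
python3 - <<'E'
from h import *
import pickle
st=readout.get_state(); im=optics.read_camera('wrist'); cv2.imwrite('pics/w11.png',im[:,:,::-1]); pickle.dump(st,open('st11.pkl','wb'))
print(st['eef_pos'],st['contact_force'],st['opening'])
c=cam('wrist',st); print(proj(c,boxpts(.4615,.1848,.6295,.18,.066,.074)).round(1));print(proj(c,boxpts(.4615,.1848,.6295,.14,.042,.101)).round(1))
cv2.imwrite('pics/w11c.png',cv2.resize(im[70:200,190:370,::-1],None,fx=4.4,fy=4.4,interpolation=cv2.INTER_CUBIC))
E
```

```text
time: 17.0
eef_pos: [0.4615, 0.1849, 0.0791]
tcp_rot: [0.891, -0.453, 0.0, -0.0]
contact_force: [0.0, -0.1, -0.3]
opening: 1.001
time: 17.25
eef_pos: [0.461, 0.1848, 0.0783]
tcp_rot: [0.891, -0.453, -0.0, 0.0]
contact_force: [-0.3, -0.1, 0.0]
opening: 1.0
[0.46100651 0.18483065 0.07829641] [-0.32030296 -0.07627502  0.04947249] 1.0000198956456805
[[206.8  82.7]
 [357.   82.9]
 [333.5 391.1]
 [228.8 391.1]]
[[226.1 134.7]
 [338.3 134.9]
 [321.1 406.9]
 [241.7 406.9]]
```

View pics/w11.png

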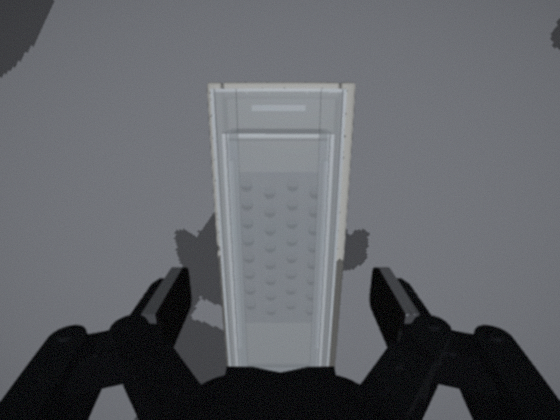

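View pics/w11c.png

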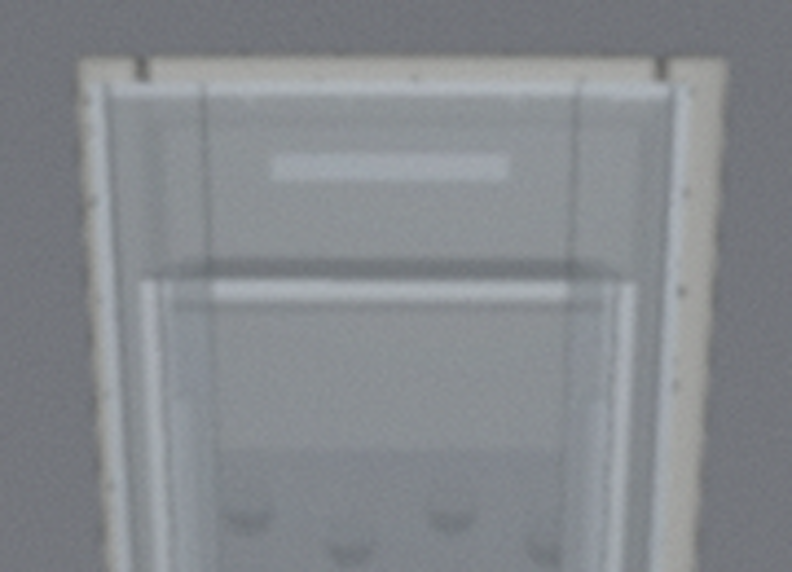

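```bash
python3 -m crank '-1.1 0 -0.5 0 0 0;0 0 0 0 0 0;0 0 0 0 0 0' && python3 -m crank '0 0 0 0 0 0;0 0 0 0 0 0;0 0 0 0 0 0;0 0 0 0 0 0;0 0 0 0 0 0' 0.2 25
python3 - <<'E'
from h import *
st=readout.get_state(); im=optics.read_camera('wrist'); cv2.imwrite('pics/w12.png',im[:,:,::-1])
print(st['eef_pos'],st['contact_force'],st['opening'],rel(st,[.4615,.1848,.066]))
im=optics.read_camera('scene'); cv2.imwrite('pics/s12.png',cv2.resize(im[100:250,290:430,::-1],None,fx=4,fy=4,interpolation=cv2.INTER_CUBIC))
E
```

```text
time: 17.68
eef_pos: [0.4607, 0.1858, 0.0792]
tcp_rot: [0.891, -0.453, -0.0, -0.0]
contact_force: [-0.9, -0.3, 0.1]
opening: 0.998
time: 18.3
eef_pos: [0.4607, 0.1858, 0.0792]
tcp_rot: [0.891, -0.453, 0.0, -0.0]
contact_force: [0.2, 1.4, 0.3]
opening: 0.596
[0.46068729 0.18578794 0.07921873] [0.21890242 1.36353155 0.2945189 ] 0.5964221764159665 [ 1.27695899 -0.0747425  13.21874342]
```

View pics/w12.png

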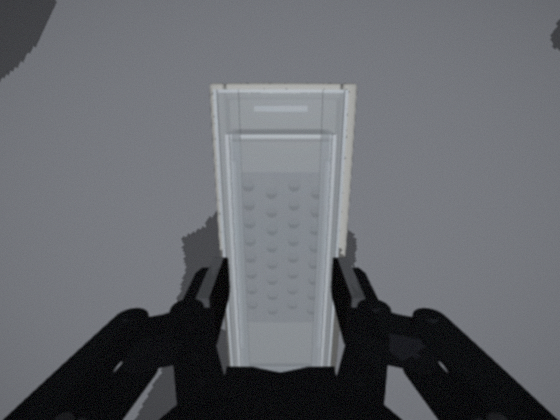

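View pics/s12.png

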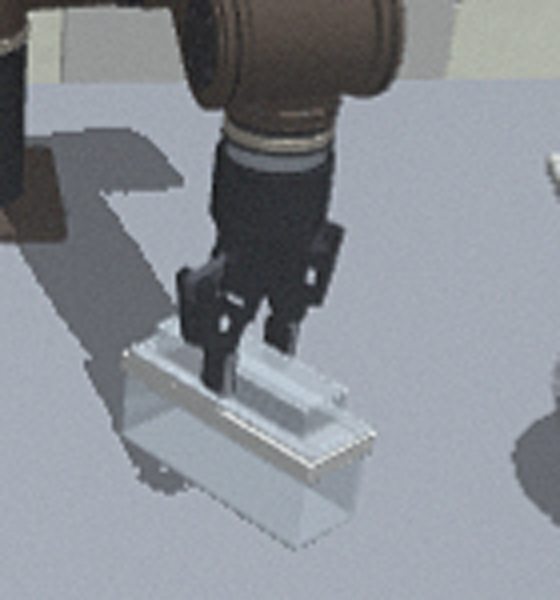

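```bash
python3 -m crank '0 0 0 0 0 0;0 0 0 0 0 0;0 0 0 0 0 0;0 0 0 0 0 0' -1 25
python3 - <<'E'
from h import *
st=readout.get_state(); im=optics.read_camera('wrist'); cv2.imwrite('pics/w13.png',im[:,:,::-1])
print(st['eef_pos'],st['contact_force'],st['wrist_torque'],st['opening']*85)
im=optics.read_camera('scene'); cv2.imwrite('pics/s13.png',cv2.resize(im[100:250,290:430,::-1],None,fx=4,fy=4,interpolation=cv2.INTER_CUBIC))
E
```

```text
time: 18.9
eef_pos: [0.4608, 0.1858, 0.0794]
tcp_rot: [0.891, -0.453, 0.0, -0.0]
contact_force: [-0.3, -0.4, 0.4]
opening: 0.485
[0.46084031 0.18583019 0.07937242] [-0.3297838  -0.42592034  0.43097348] [0.02299309 0.05406624 0.01814226] 41.239618710643676
```

View pics/w13.png

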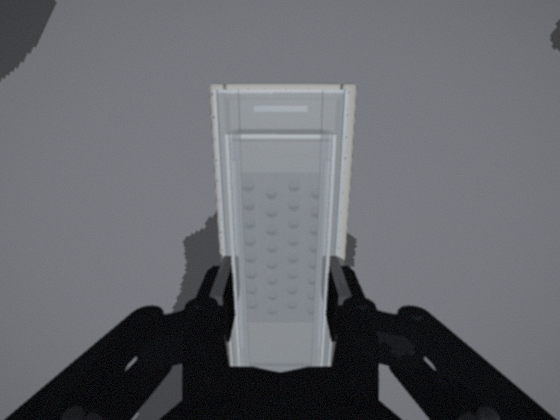

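View pics/s13.png

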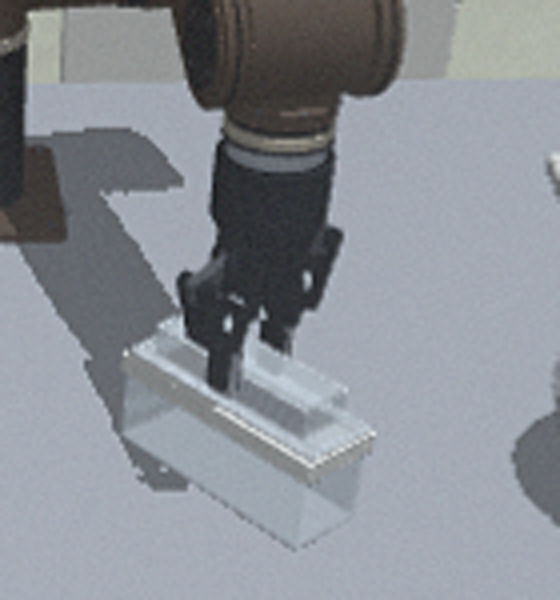

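```bash
python3 -m crank '0.4 0 -0.5 0 0 0;0.4 0 -1 0 0 0;0 0 -2 0 0 0;0 0 -3 0 0 0;0 0 0 0 0 0'
python3 - <<'E'
from h import *
st=readout.get_state(); im=optics.read_camera('wrist'); cv2.imwrite('pics/w14.png',im[:,:,::-1])
print(st['eef_pos'],st['contact_force'],st['wrist_torque'],st['opening']*85)
im=optics.read_camera('scene'); cv2.imwrite('pics/s14.png',cv2.resize(im[100:250,290:430,::-1],None,fx=4,fy=4,interpolation=cv2.INTER_CUBIC))
E
```

```text
time: 19.62
eef_pos: [0.4614, 0.1852, 0.0861]
tcp_rot: [0.891, -0.453, 0.0, -0.0]
contact_force: [-0.2, -0.2, -1.1]
opening: 0.49
[0.46139907 0.18517708 0.08610279] [-0.19870981 -0.18031282 -1.13104868] [0.0186307  0.01504664 0.03793004] 41.66884828544688
```

View pics/w14.png

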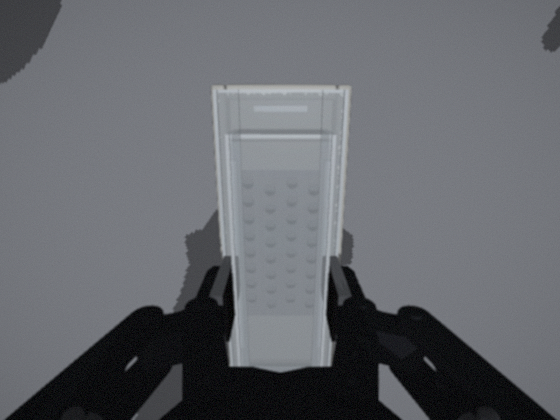

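View pics/s14.png

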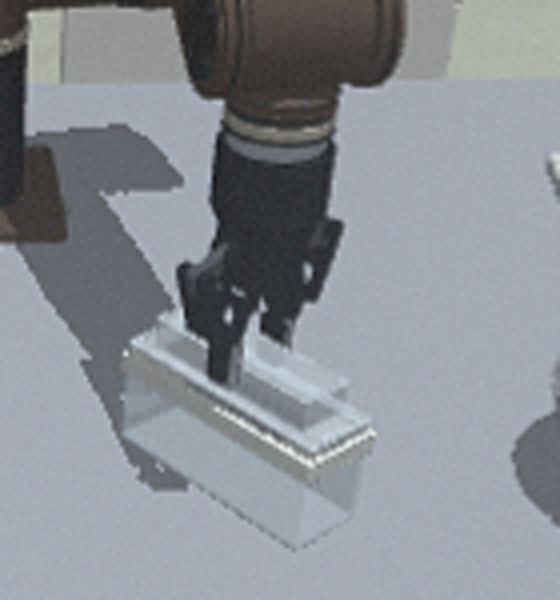

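The cover is rising alone; the frame narrows below it and the measured load is about 0.7–1 N. I'll continue up to a total of about 10 cm.

```bash
python3 -m crank '0 0 -4 0 0 0;0 0 -6 0 0 0;0 0 -10 0 0 0;0 0 -14 0 0 0;0 0 -16 0 0 0' && python3 -m crank '0 0 -16 0 0 0;0 0 -13 0 0 0;0 0 -9 0 0 0;0 0 -5 0 0 0;0 0 0 0 0 0' && python3 -m crank '0 0 0 0 0 0;0 0 0 0 0 0;0 0 0 0 0 0;0 0 0 0 0 0'
python3 - <<'E'
from h import *
st=readout.get_state(); im=optics.read_camera('wrist'); cv2.imwrite('pics/w15.png',im[:,:,::-1])
print(st['eef_pos'],st['dq'],st['contact_force'],st['wrist_torque'],st['opening']*85)
im=optics.read_camera('scene'); cv2.imwrite('pics/s15.png',im[:,:,::-1]);cv2.imwrite('pics/s15c.png',cv2.resize(im[100:250,290:430,::-1],None,fx=4,fy=4,interpolation=cv2.INTER_CUBIC))
im=optics.read_camera('top'); cv2.imwrite('pics/t15.png',im[:,:,::-1])
c=cam('wrist',st); print(proj(c,boxpts(.4615,.1848,.6295,.18,.066,.074)).round(1))
for t in ['bowl','carrot_a','pump_bottle']: print(t,[(round(d['p'],2),round(d['xy'][0]*560),round(d['xy'][1]*420)) for d in optics.recognise('top',t)])
E
```

```text
time: 20.35
eef_pos: [0.4613, 0.1852, 0.137]
tcp_rot: [0.891, -0.453, 0.0, -0.0]
contact_force: [0.2, -0.4, -0.5]
opening: 0.487
time: 20.98
eef_pos: [0.4612, 0.1852, 0.1788]
tcp_rot: [0.891, -0.453, 0.0, -0.0]
contact_force: [0.2, -0.3, -1.1]
opening: 0.487
time: 21.48
eef_pos: [0.4611, 0.1851, 0.1786]
tcp_rot: [0.891, -0.453, -0.0, 0.0]
contact_force: [0.5, -0.0, -1.1]
opening: 0.486
[0.46109193 0.185137   0.17857798] [-0.00010659 -0.00162502 -0.00285307  0.00095524  0.00290647  0.00026464] [ 0.50048243 -0.00866628 -1.06508265] [-0.05554945 -0.01447197  0.02163237] 41.30643955934944
[[236.9  90.8]
 [325.9  90.9]
 [316.8 298.8]
 [245.1 298.8]]
bowl [(0.72, 84, 216)]
carrot_a [(0.93, 240, 119), (0.7, 323, 127)]
pump_bottle [(0.72, 446, 203)]
```

View pics/w15.png

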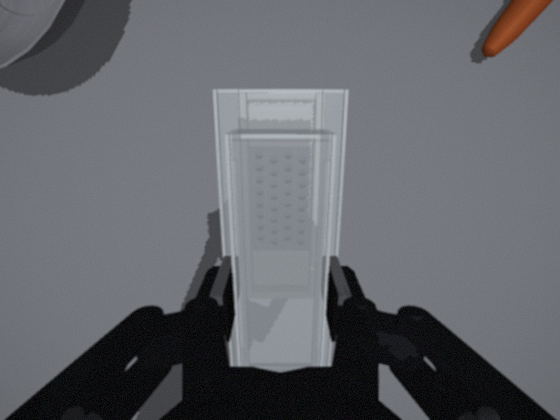

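View pics/s15c.png

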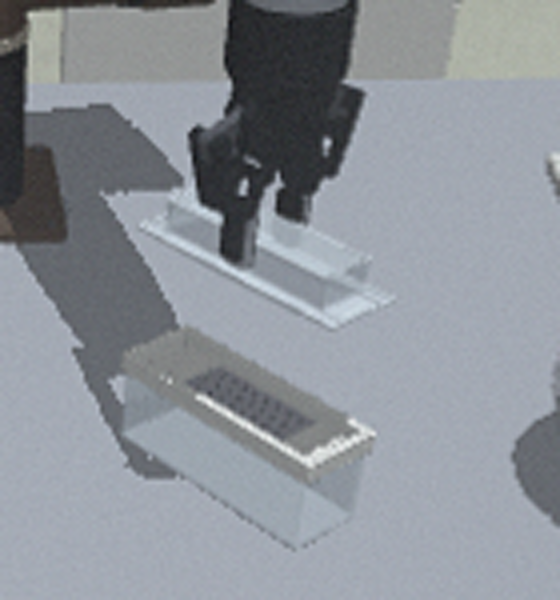

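View pics/t15.png

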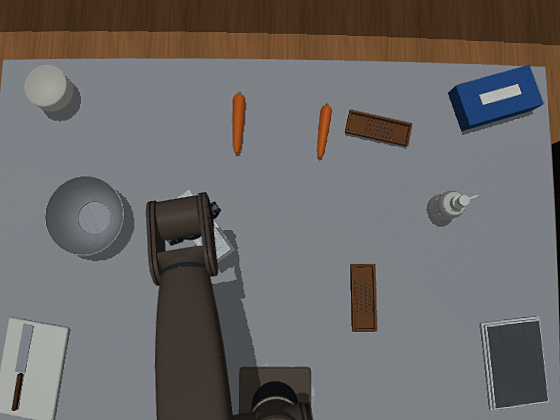

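View pics/s15.png

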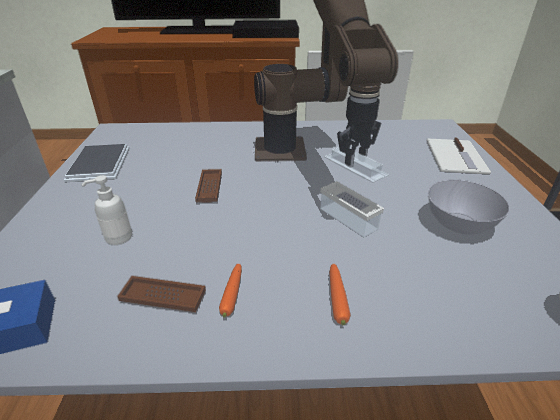

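The cover is held level about 99 mm above its seat. The grater sits home on the box, and the bystanders are at the same pixels as at the start. I'm handing in.

Run:
```python
from plant import ctrl
print(ctrl.sign_off())
```

```text
the job is handed in; nothing more can be done
None
```

I carried the covered grater to the catch box and lowered it until it met the rim at home height. Then I let go, lifted off the clear cover alone, and handed in still holding it. `sign_off` reported no verdict.

**Placing:** contact came with the tool at 0.0471 m, against a computed 0.047 m. After release, the grater's corners matched the predicted seated pose to within about 2 px in the wrist view, and the finger force read zero.

**Cover:** it is gripped at 41.3 mm on the 42 mm hood. It is level and about 99 mm above where it sat, with a load of about 1 N.

**Rest of the scene:** the scene view showed the grater still seated and level. In the top view the bowl, carrots and pump bottle were within 2 px of where they started. I judged the box's position from the scene view only, where it looked unmoved.

**Disagreements:**
- The top camera disagreed with the wrist camera by 4–5 mm on the grater and box positions. I used the wrist camera because its readings agreed with where the fingers actually gripped.
- The cover slid about 1 mm within its play while being carried, and I re-centred for that before gripping it.
- I did not measure the uncovered grater's corners again at the end, because they were hard to see through the cover in the wrist view.

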